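Hang the wide sample carrier on both hooks of the drip stand

ROBOT

A 7-joint arm with a two-finger parallel gripper is mounted at the origin on the work surface. World frame = base frame: x ahead of the robot, y to its left, z up, the work surface at z = 0. Lengths are in m, angles in degrees, forces in N, time in s.
With the tool pointing down it reaches from about 0.425 to 0.875 m from the base axis. Payload 4.7 kg.
Tool frame: the origin (TCP) lies midway between the tips of the shut fingers; the grasp point (between the pads) lies r.hold_point_z behind it (r.hold_point_z is the distance from the TCP to the grasp point, in m); x points along the fingers, y is the direction in which the jaws open and shut, and the axes are right-handed (so a half turn about x gives the same grasp; the last joint's range is limited). The gripper opens to 85 mm and grips with 20 to 120 N. Pads are 22 mm wide; open, the fingers measure 114 mm over their backs; the gripper's body (76 mm by 85 mm) begins 54 mm behind the grasp point. The pads swing forward as they close: fully open they stand 13 mm farther back than shut.
Start: joints at [-63.306, 18.392, -4.016, 83.108, 1.295, 78.541, -3.26], TCP at [0.284, 0.585, 0.231] pointing down, gripper open.
Joint ranges: [-163.93, 163.93], [-17.29, 119.83], [-79.2, 71.16], [3.27, 140.29], [-89.18, 269.18], [5.43, 117.66], [-154.24, 154.24]. Speed limits (degrees/s): [147.25, 147.25, 180, 180, 180, 180, 180].

INTERFACE

Orientations are given as a 3x3 rotation matrix whose columns are the frame's x, y, z axes.
In Python, from workcell import status, snapshot, job_done, r gives the robot as it stands.
- The arm moves only by the tool step_arm, never from a script. Its argument "plan" is a list of rows, each a list of 3 entries, a list of its own where there are three numbers: the shift along the world's x, y, z in m, then the turn about the world's z in degrees, then the closure, from -1 (fully open) to 1 (shut). In form: [[[dx, dy, dz], spin, gripper], ...]. A call has 1 to 10 rows; each row is the pose to reach, as a shift and turn from the pose commanded when the call began; what a row does not reach only later rows make up. A row lasts 1/8 s, in which the tool goes at most 62.5 mm and 10.7 degrees, less where a joint would pass 70% of its speed; a pose out of reach is approached as far as the arm can. A call with a gripper value outside its range is refused whole. The fingers move at their own pace and stop on an object; "grip_force" is the grip in N (left out, the last holds). Time passes only in rows, so rows that repeat a pose let the fingers close. It gives the time, the measured TCP pose, the force and the opening at its end, in the units of the state.
- status.get_obs(): the state, without advancing time (a new reading comes with each control period).
- snapshot(name): name is "scene" or "side" or "wrist"; returns a dict with "pixels" (384x512x3 uint8, blue, green, red), "intrinsics" (3x3 intrinsics, pixels), "k1" (the pictures are not rectified: a ray, as slopes to the right and down, at radius r is drawn at 1 + k1 r^2 times it, then the intrinsics apply), "position" and "attitude" of the camera in the world. Camera axes: x right, y down, z forward; pixel columns grow to the right and rows downward; lengths in m; the calibration is good to about 2 mm. A picture is of the moment at which its call begins. There is no depth.
- job_done(): hands the job in, once; it reports no verdict.
The state is a dict: "clock": time; "joint_positions": joint angles; "qd": joint speeds; "effort": joint torques, N m; "tcp_pos": TCP position; "eef_rot": TCP orientation; "ft_force": force on the tool from outside, world axes, zero at the start; "torque": the same for the moment, N m; "opening": opening from 0.0 (shut) to 1.0 (fully open).
Only numpy, scipy, OpenCV 4.12 (cv2) and the standard library are available. Lean on these libraries where they do the work, as an engineer would, in place of code of your own. Each camera call takes 0.05 s, during which the arm holds its last target.

TASK

Pick up the wide sample carrier by its wooden handle and hang it by its rod on both hooks of the stand, lowering it gently. Before you let go, keep hold for a moment with the rod resting on both hooks, since the hook bar may sit a little crooked; then release it so that it hangs still. Leave the narrow carrier and everything else on the bench where it is.

Things in the scene. Friction and masses are not known exactly. Their poses are not given: they have to be found in the camera images.
- rack_handle (a point): Centre of the wooden handle of the wide sample carrier (0.35 to 0.8 kg), the thing to hang. Handle bar 76 mm long (y), 12 mm thick (x), 14 mm high (z), on two thin posts at y = +-32 mm; centre 180 mm above the carrier's underside. z up, y along the carrier's width. Stands upright on the table at the start. Front and back are alike: it may hang either way round.
- rack_tray (a point): Centre of the underside of the wide carrier, same axes. Bare steel cradle: tray 116 mm wide (y), 56 mm deep (x), 18 mm high, holding two fixed clay finials 74 mm tall; upright strips at y = +-56 mm; across their tops a round hanging rod along y, 8 mm in diameter, 204 mm long, its axis 125 mm above the underside (55 mm below the handle's centre).
- rack_left: Left (+y) end of the wide carrier's hanging rod: the free 8 mm rod outside the upright strip, ending in a ball 17 mm across. Origin at the ball's centre, 102 mm from the carrier's middle, on the rod's axis. A hook may carry the rod anywhere from 63 to 89 mm from the carrier's middle.
- rack_right: Right (-y) end of the hanging rod, the mirror image of the left end.
- stand: Bare metal hook stand fixed to the bench. Origin on the table midway between its posts (16 mm thick, 243 mm tall, at y = +-130 mm); x points away from the hooks. Base plate 10 mm thick, rims to 18 mm, from x = -120 to +30 mm. A cross bar along y (28 mm high, front face at x = 0) is clamped between the posts and carries two hooks, which stick out to -x at y = +-78 mm.
- stand_v (a point): Point on the table below the middle of the two hooks' seats (stand's x = -55 mm, y = 0), stand's axes. Each hook is 8 mm round steel: from the cross bar it runs to -x, dips into a shallow V, lowest at x = -55 mm, and turns up to a tip at x = -74 mm. Tips reach 20 mm, the cross bar's top 16 mm above the axis of a rod seated in the Vs.
- stand_bar (a point): Point on the table below the cross bar's front face. The bar's height differs every time and is not measured, nor is its slope: the axis of a rod seated in both Vs lies 150 to 215 mm above the table at its middle, and the bar slopes sideways by up to 0.03 rad, one hook up to 5 mm higher than the other. Find them by touch or sight. Bar and hooks do not give way.
- narrow_handle (a point): Centre of the handle of the narrow carrier, a bystander that stays standing: same make, with one finial, but its rod is only 112 mm long, its tray 84 mm wide, and it is 126 mm tall in all (handle's centre 119 mm above its underside).
- finial: Bystander: turned terracotta finial (onion shape), 74 mm across, 133 mm tall. Origin: centre of its underside.
- jar: Bystander: grey jar, 72 mm across, 100 mm tall. Origin: centre of its underside.
- bowl: Bystander: white bowl, 100 mm across, 50 mm tall. Origin: centre of its underside.
- brush: Bystander: long-handled brush lying flat. Origin: on its axis, near the middle of its length.
- prop: Bystander: hollow upright kiln prop, 56 mm across, 90 mm tall. Origin: centre of its underside.
- puck: Bystander: round terracotta disc, 80 mm across, 30 mm thick. Origin: centre of its underside.
Mind the look-alikes: they are no part of the job. Leave any turquoise look-alike of the part that bears rack_handle alone.

How it is judged (in metres and radians):
On the way, in this order (a step that is already met when the one before it is completed fails the run):
1. the wide carrier has been lifted in the gripper: handle more than 220 mm above the table (height (world z) of rack_handle above 0.22 m and contact force between the fingers and rack above 1 N), for 0.1 s.
2. the rod rests on both hooks at once (each end of the rod presses on the stand with more than 0.4 N, in the hooks' Vs) while the gripper still holds the carrier, for 0.3 s (contact force between each of rack_left, rack_right and stand above 0.4 N and x of rack_left in the frame of stand between -0.068 and -0.042 m and x of rack_right in the frame of stand between -0.068 and -0.042 m and angle between rack_handle's own y axis and vertical between 1.4808 and 1.6608 rad and contact force between the fingers and rack above 1 N), for 0.3 s.
At the end, for the whole second after the job is handed in: The wide carrier hangs released and still (<30 mm/s): each rod end presses on the stand with >0.4 N, both ball ends 42-68 mm in front of the cross bar face, rod level within 0.09 rad, carrier upright within 0.2 rad, handle >200 mm above the table; bystanders within 30 mm of their starts (contact force between each of rack_left, rack_right and stand above 0.4 N and x of rack_left in the frame of stand between -0.068 and -0.042 m and x of rack_right in the frame of stand between -0.068 and -0.042 m and angle between rack_handle's own y axis and vertical between 1.4808 and 1.6608 rad and angle between rack_handle's own z axis and vertical below 0.2 rad and linear speed of each of rack_left, rack_right below 0.03 m/s and height (world z) of rack_handle above 0.2 m and contact force between the fingers and rack below 0.05 N); the robot touches nothing.
It fails at once if an end of the rod is pressed or dropped on the stand with more than 30 N (contact force between any of rack_left, rack_right and stand above 30 N).
It fails at once if a bystander is moved by more than 30 mm (distance of any of narrow_handle, finial, jar, bowl, brush, prop, puck from where it was at the start of the episode above 0.03 m).
It also fails if it takes over 51 s, if anything falls off the work surface, if the arm or the gripper's body presses on something with over 40 N, if the wrist force passes 120 N, or if a joint passes its speed limit or range.

## Working session

There is one attempt and no reset: what is moved stays moved. The work goes in short steps, Python scripts to look and compute and a tool call to move; the robot and the scene stay as the last step left them, time stands still between calls to the robot, and variables do not carry over. Pictures are saved under pics/ and viewed, and the job is handed in when it is done.

Besides the shell and the picture viewer there is one more tool, called after ">>>" in YAML: its name, and indented under it one key for each argument. step_arm: Moves the arm, as the interface text tells. Its arguments: {"type":"object","properties":{"plan":{"type":"array","items":{"type":"array"}},"grip_force":{"type":"number"}},"required":["plan"]}

```bash
ls; mkdir -p pics; cat > h.py <<'E'
import numpy as np,cv2,pickle
def K(s):return np.array(s["intrinsics"])
def proj(s,P):
    R=np.array(s["attitude"]);c=(np.atleast_2d(P)-np.array(s["position"]))@R
    u=c[:,:2]/c[:,2:];u=u*(1+s["k1"]*(u**2).sum(1,keepdims=True));k=K(s)
    return u@k[:2,:2].T+k[:2,2]
def ray(s,px):
    k=K(s);d=np.linalg.solve(k[:2,:2],np.array(px,float)-k[:2,2]);u=d.copy()
    for _ in range(30):u=d/(1+s["k1"]*(u@u))
    v=np.array(s["attitude"])@np.r_[u,1];return np.array(s["position"]),v/np.linalg.norm(v)
def onz(s,px,z):
    o,v=ray(s,px);return o+v*(z-o[2])/v[2]
def tri(*sp):
    A=np.zeros((3,3));b=np.zeros(3);L=[]
    for s,px in sp:
        o,v=ray(s,px);M=np.eye(3)-np.outer(v,v);A+=M;b+=M@o;L.append((M,o))
    p=np.linalg.solve(A,b);return p,[round(float(np.linalg.norm(M@(p-o)))*1000,1) for M,o in L]
def load(n):return pickle.load(open(n,'rb'))
def grab(name,tag):
    from workcell import snapshot
    s=snapshot(name);s={k:(np.array(v) if not isinstance(v,(float,int,str)) else v) for k,v in s.items()};pickle.dump(s,open(f'{tag}.pkl','wb'));cv2.imwrite(f'pics/{tag}.png',s["pixels"]);return s
def crop(s,x0,y0,x1,y1,f,n):
    cv2.imwrite(f'pics/{n}.png',cv2.resize(s["pixels"][y0:y1,x0:x1],None,fx=f,fy=f,interpolation=cv2.INTER_CUBIC))
E
python3 - <<'E'
from h import *
from workcell import status,r
o=status.get_obs()
print(o,r.hold_point_z)
for n in("scene","side","wrist"):
    s=grab(n,n+"0");print(n,s["position"],s["attitude"].round(3).tolist(),s["k1"],s["intrinsics"].tolist())
E
```

```text
pics
{'clock': 0.0, 'joint_positions': array([-63.3043971 ,  18.44009007,  -4.01708337,  83.17621106,
         1.29492817,  78.54033697,  -3.25963558]), 'qd': array([ 0.03396929,  0.01380731,  0.0235378 ,  0.01272589,  0.06452895,
        0.01843066, -0.08980869]), 'effort': array([ 1.25243737e-04, -4.93578422e+01, -3.82028539e-01, -3.14339018e+01,
        1.29265912e-02,  1.12341216e-02, -2.48663213e-06]), 'tcp_pos': array([0.2835872 , 0.58426733, 0.23020056]), 'eef_rot': array([[-7.66587426e-04,  4.36549845e-01,  8.99679746e-01],
       [-1.78893566e-03,  8.99677972e-01, -4.36550508e-01],
       [-9.99998106e-01, -1.94412331e-03,  9.12777639e-05]]), 'ft_force': array([0.46736485, 0.63229881, 0.12702924]), 'torque': array([-0.00493889, -0.01984306, -0.02698056]), 'opening': 1.0026727362992751} 0.0187
scene [ 0.86164851 -0.63808627  0.91528601] [[0.851, 0.399, -0.341], [0.524, -0.622, 0.582], [0.02, -0.674, -0.738]] -0.020326264958716183 [[392.3906551188176, 0.0, 261.5180369103442], [0.0, 392.3906551188176, 196.60168312620584], [0.0, 0.0, 1.0]]
side [-0.27175895 -1.05406801  1.31827106] [[0.818, -0.385, 0.427], [-0.575, -0.555, 0.602], [0.005, -0.738, -0.675]] -0.21400812067159572 [[495.09504324669456, 0.0, 257.9255770716686], [0.0, 495.09504324669456, 200.05846277802183], [0.0, 0.0, 1.0]]
wrist [0.22206965 0.61450142 0.37287031] [[0.437, 0.867, 0.24], [0.9, -0.42, -0.119], [-0.002, 0.268, -0.963]] -0.028445198259654598 [[307.04722587870117, 0.0, 257.90590923696686], [0.0, 307.04722587870117, 192.07173927105964], [0.0, 0.0, 1.0]]
```

View pics/scene0.png

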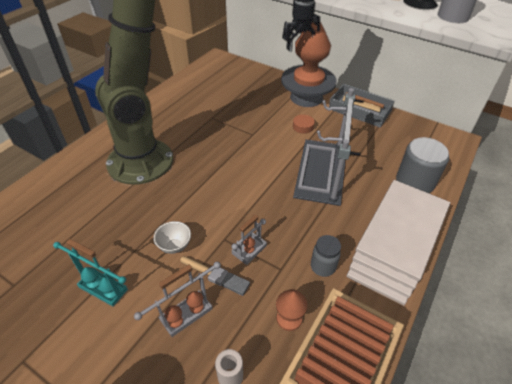

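View pics/side0.png

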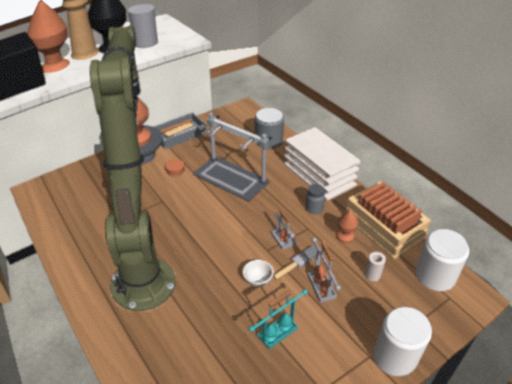

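View pics/wrist0.png

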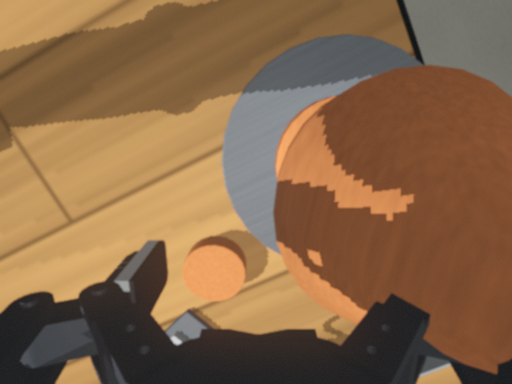

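```bash
python3 - <<'E'
from h import *
a=load('scene0.pkl');b=load('side0.pkl')
crop(a,120,210,300,345,4.4,'c1');crop(b,230,200,370,340,4.2,'c2')
crop(a,280,70,410,210,4.2,'c3');crop(b,180,90,300,210,4.9,'c4')
E
```

```text
(no output)
```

View pics/c1.png

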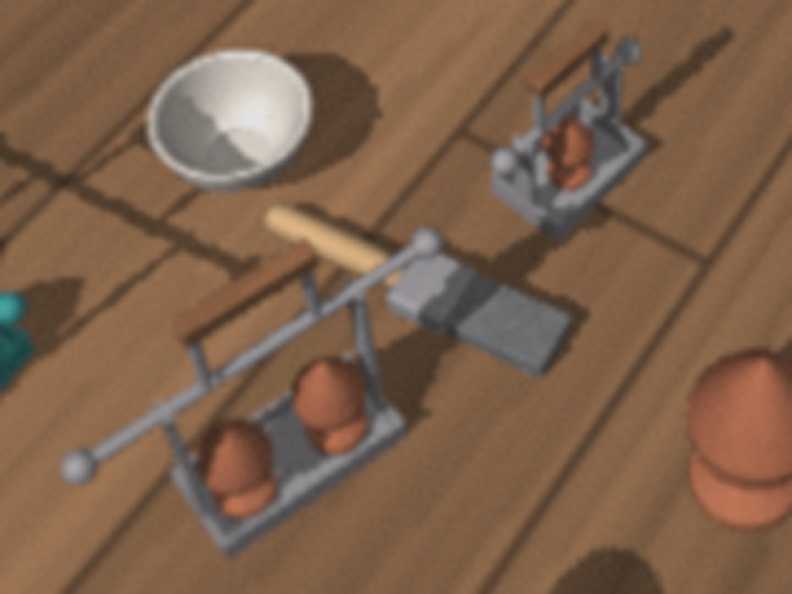

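View pics/c2.png

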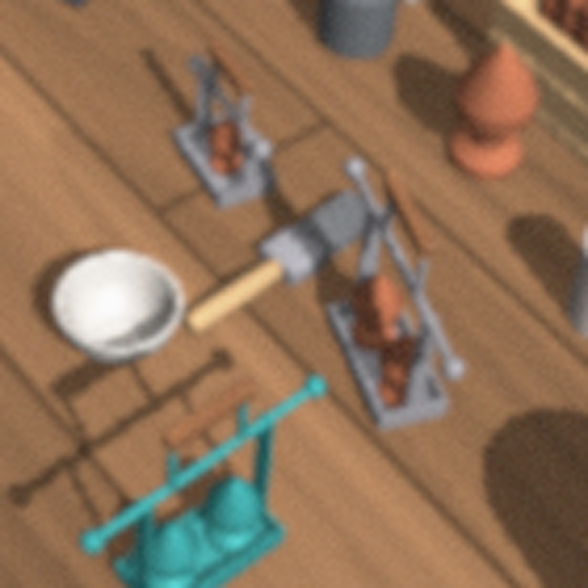

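View pics/c3.png

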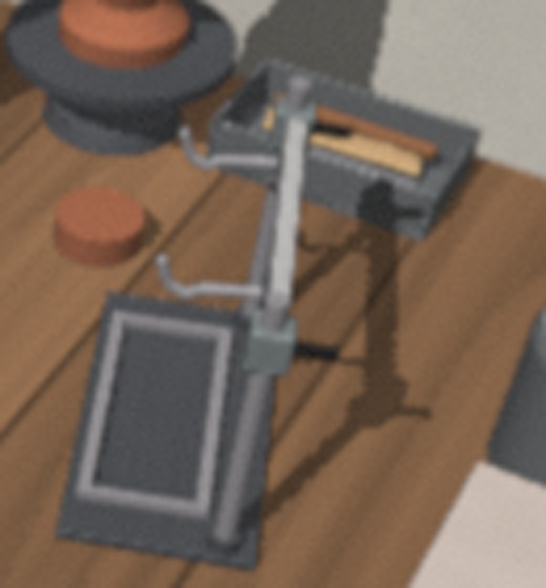

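View pics/c4.png

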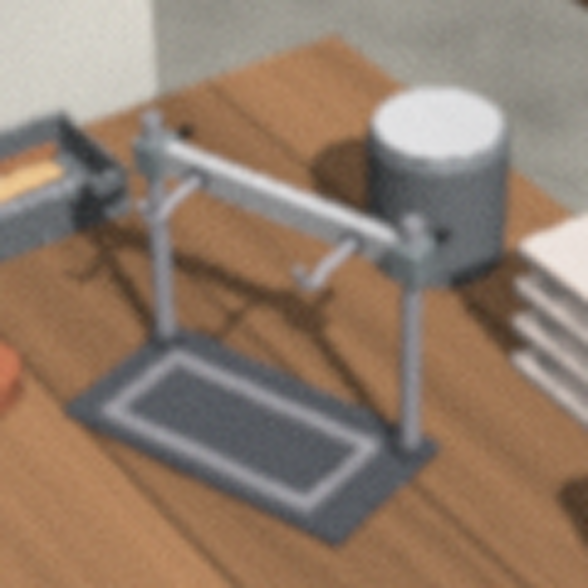

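```bash
python3 - <<'E'
from h import *
a=load('scene0.pkl');b=load('side0.pkl')
c1=lambda u,v:((u+.5)/4.4-.5+120,(v+.5)/4.4-.5+210)
c2=lambda u,v:((u+.5)/4.2-.5+230,(v+.5)/4.2-.5+200)
c3=lambda u,v:((u+.5)/4.2-.5+280,(v+.5)/4.2-.5+70)
c4=lambda u,v:((u+.5)/4.9-.5+180,(v+.5)/4.9-.5+90)
B={}
for n,p,q in[('near',(79,467),(455,368)),('far',(428,243),(357,167))]:
    B[n],e=tri((a,c1(*p)),(b,c2(*q)));print(n,B[n].round(4),e)
d=B['far']-B['near'];print('len',np.linalg.norm(d),'ang',np.degrees(np.arctan2(d[1],d[0])),(B['far']+B['near'])/2)
for p,q in[((185,332),(427,250)),((306,256),(392,175))]:
    h,e=tri((a,c1(*p)),(b,c2(*q)));print('hend',h.round(4),e)
for n,p,q in[('tipR',(163,260),(298,270)),('tipL',(186,132),(148,200)),('VR',(185,290),(310,286)),('VL',(207,162),(158,214)),('postL top',(300,82),(152,115)),('baseR',(225,545),(410,445))]:
    h,e=tri((a,c3(*p)),(b,c4(*q)));print(n,h.round(4),e)
print('baseL',onz(b,c4(165,335),.01)); print('baseR',onz(b,c4(410,447),.01),onz(a,c3(225,543),.01)); print('topR',onz(b,c4(414,218),.243),'topL',onz(b,c4(152,115),.243),onz(a,c3(300,82),.243))
# base plate corners z=.01
for q in [(68,408),(336,543),(436,450)]:print('corner side',onz(b,c4(*q),.014).round(4))
for q in [(58,535),(110,297),(258,565)]:print('corner scene',onz(a,c3(*q),.014).round(4))
E
```

```text
near [ 0.4559 -0.4501  0.1273] [0.4, 0.4]
far [ 0.5237 -0.2575  0.1286] [0.8, 0.8]
len 0.20419736131183197 ang 70.60792700425081 [ 0.48975166 -0.35381701  0.12791886]
hend [ 0.4778 -0.385   0.1808] [0.7, 0.7]
hend [ 0.5012 -0.3203  0.1858] [3.4, 3.4]
tipR [0.5451 0.2129 0.22  ] [1.2, 1.2]
tipL [0.4952 0.3528 0.2254] [1.7, 1.7]
VR [0.561  0.2214 0.194 ] [0.2, 0.2]
VL [0.5108 0.3658 0.1978] [2.1, 2.1]
postL top [0.5482 0.4335 0.2436] [1.7, 1.7]
baseR [0.6383 0.189  0.013 ] [3.9, 3.9]
baseL [0.55197488 0.44342424 0.01      ]
baseR [0.64060756 0.19526758 0.01      ] [0.63747299 0.18828652 0.01      ]
topR [0.63997531 0.19394142 0.243     ] topL [0.54986743 0.43729562 0.243     ] [0.54837132 0.43132407 0.243     ]
corner side [0.429  0.3993 0.014 ]
corner side [0.5207 0.1288 0.014 ]
corner side [0.6533 0.176  0.014 ]
corner scene [0.5302 0.1247 0.014 ]
corner scene [0.436  0.3917 0.014 ]
corner scene [0.6681 0.1778 0.014 ]
```

Candidates for the wide carrier's handle, in the scene picture:
- The wide steel carrier at (176,277), with two finials and ball ends at (138,316) and (217,265). This is my choice.
- The narrow one-finial carrier at (250,235).
- The turquoise look-alike at (80,250).

The crop confirms the choice. The triangulated rod is 204 mm long at z≈0.127, which matches the description. On the way I'll look at the hooks from above.

>>> step_arm:
  plan:
    - [[0,0,0.06],0,-1]
    - [[0,0,0.12],0,-1]
    - [[0,0,0.18],0,-1]
    - [[0.04,-0.045,0.22],-8,-1]
    - [[0.08,-0.09,0.22],-16,-1]
    - [[0.12,-0.13,0.22],-24,-1]
    - [[0.16,-0.175,0.22],-32,-1]
    - [[0.2,-0.22,0.22],-40,-1]
    - [[0.245,-0.265,0.22],-44,-1]
    - [[0.245,-0.265,0.22],-44,-1]

```text
clock: 1.4
tcp_pos: [0.5328, 0.3136, 0.4508]
eef_rot: [[0.001, 0.943, 0.333], [-0.003, 0.333, -0.943], [-1.0, 0.0, 0.004]]
ft_force: [-0.9, 0.5, -0.2]
opening: 0.998
```

```bash
python3 - <<'E'
from h import *
from workcell import status
o=status.get_obs();print(o['clock'],o['tcp_pos'],o['eef_rot'].round(3))
s=grab('wrist','w1');cv2.imwrite('pics/w1b.png',cv2.resize(s['pixels'],None,fx=1.5,fy=1.5,interpolation=cv2.INTER_CUBIC))
E
```

```text
1.4 [0.53275661 0.31361438 0.45077088] [[ 0.001  0.943  0.333]
 [-0.003  0.333 -0.943]
 [-1.     0.     0.004]]
```

View pics/w1b.png

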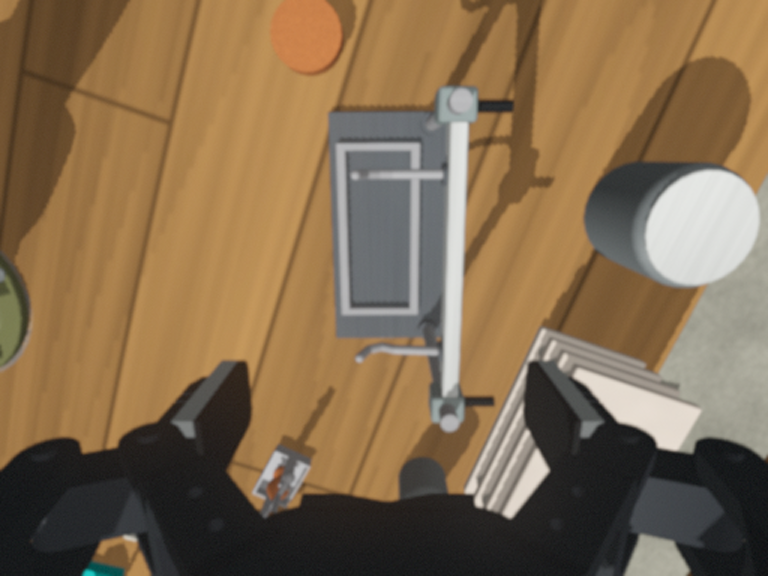

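```bash
python3 - <<'E'
from h import *
s=load('w1.pkl');a=load('scene0.pkl');b=load('side0.pkl')
crop(s,215,60,345,300,3.2,'w1c')
f=lambda u,v:((u+.5)/1.5-.5,(v+.5)/1.5-.5)
c3=lambda u,v:((u+.5)/4.2-.5+280,(v+.5)/4.2-.5+70)
c4=lambda u,v:((u+.5)/4.9-.5+180,(v+.5)/4.9-.5+90)
L=onz(s,f(461,101),.243);R=onz(s,f(449,424),.243);d=L-R
print(L,R,np.linalg.norm(d),np.degrees(np.arctan2(d[1],d[0])))
for n,w,p,q in[('postL',(461,101),(300,82),(152,115)),('tipR',(362,358),(163,260),(298,270)),('tipL',(355,176),(186,132),(148,200))]:
    print(n,*tri((s,f(*w)),(a,c3(*p)),(b,c4(*q))), *tri((s,f(*w)),(a,c3(*p))), *tri((s,f(*w)),(b,c4(*q))))
m=(L+R)/2;y=d/np.linalg.norm(d);x=np.array([y[1],-y[0],0])
for z in(.19,.2,.21,.22):
  print(z,[(((onz(s,f(*w),z)-m)@x*1000).round(1),((onz(s,f(*w),z)-m)@y*1000).round(1)) for w in[(447,125),(442,385),(355,176),(362,358)]])
E
```

```text
[0.54571486 0.43336632 0.243     ] [0.63319642 0.18808601 0.243     ] 0.2604140010425718 109.62925877500284
postL [0.54724524 0.43330632 0.24369039] [1.6, 1.8, 2.0] [0.5467151  0.43401145 0.2409871 ] [0.8, 0.8] [0.54610849 0.43233671 0.24686686] [0.9, 0.9]
tipR [0.54491362 0.21213001 0.22053713] [0.3, 1.2, 1.3] [0.54502954 0.21149002 0.21950152] [0.3, 0.3] [0.54449341 0.21249234 0.22187335] [0.1, 0.1]
tipL [0.49346853 0.35621925 0.22345034] [3.7, 2.1, 3.5] [0.49126324 0.35789088 0.21954651] [1.5, 1.5] [0.49299594 0.35621783 0.22612704] [3.2, 3.2]
0.19 [(np.float64(-3.0), np.float64(117.5)), (np.float64(-0.3), np.float64(-120.6)), (np.float64(-80.2), np.float64(76.4)), (np.float64(-77.3), np.float64(-91.9))]
0.2 [(np.float64(-4.2), np.float64(116.8)), (np.float64(-1.6), np.float64(-115.4)), (np.float64(-79.5), np.float64(76.8)), (np.float64(-76.6), np.float64(-87.4))]
0.21 [(np.float64(-5.4), np.float64(116.1)), (np.float64(-2.9), np.float64(-110.1)), (np.float64(-78.8), np.float64(77.1)), (np.float64(-76.0), np.float64(-82.8))]
0.22 [(np.float64(-6.7), np.float64(115.5)), (np.float64(-4.2), np.float64(-104.9)), (np.float64(-78.1), np.float64(77.5)), (np.float64(-75.4), np.float64(-78.3))]
```

View pics/w1c.png

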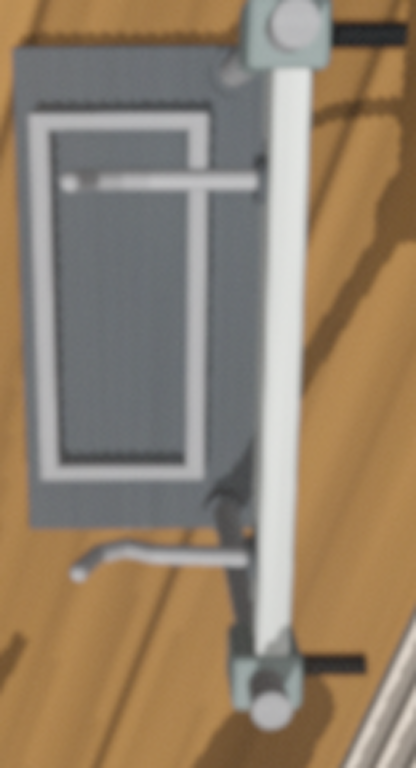

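>>> step_arm:
  plan:
    - [[0,-0.06,0],-4,-1]
    - [[0,-0.12,0],-8,-1]
    - [[0,-0.18,0],-12,-1]
    - [[0,-0.24,0],-16,-1]
    - [[-0.01,-0.3,0],-20,-1]
    - [[-0.02,-0.36,0],-24,-1]
    - [[-0.03,-0.42,-0.01],-28,-1]
    - [[-0.03,-0.48,-0.02],-32,-1]
    - [[-0.035,-0.54,-0.03],-36,-1]
    - [[-0.04,-0.6,-0.04],-39.4,-1]

```text
clock: 2.7
tcp_pos: [0.4894, -0.2799, 0.4111]
eef_rot: [[0.001, 0.945, -0.328], [0.001, -0.328, -0.945], [-1.0, 0.001, -0.001]]
ft_force: [2.0, 0.2, -0.5]
opening: 1.001
```

```bash
python3 - <<'E'
from h import *
from workcell import status
s=grab('wrist','w2');cv2.imwrite('pics/w2b.png',cv2.resize(s['pixels'],None,fx=1.5,fy=1.5,interpolation=cv2.INTER_CUBIC))
o=status.get_obs();print(o['clock'],o['tcp_pos'],np.degrees(np.arctan2(o['eef_rot'][1,1],o['eef_rot'][0,1])),o['joint_positions'],o['qd'].round(1))
E
```

```text
2.75 [ 0.48517007 -0.28937928  0.40944708] -19.993806121165388 [-9.43086995  7.26332221 42.49416401 78.46471043 -4.58840344 96.11884042
 12.34733476] [-1.8 -3.1 -1.4  1.9  3.7  3.7 -6.6]
```

View pics/w2b.png

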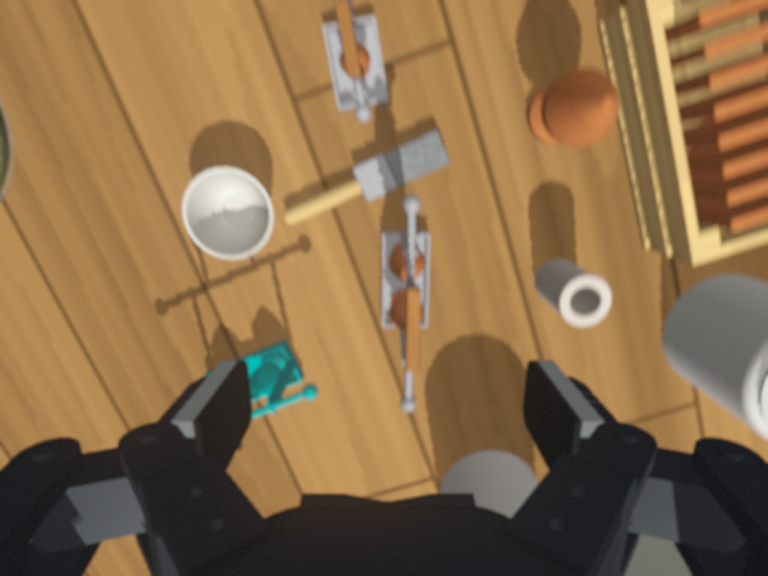

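```bash
python3 - <<'E'
from h import *
from workcell import status
grab('wrist','w3x');s=grab('wrist','w3');crop(s,220,110,320,290,3.3,'w3c')
o=status.get_obs();print(o['clock'],o['tcp_pos'],np.degrees(np.arctan2(o['eef_rot'][1,1],o['eef_rot'][0,1])),o['qd'].round(1))
E
```

```text
2.85 [ 0.48754152 -0.28231259  0.41058374] -19.561123905793593 [-2.5 -0.9 -4.1 -0.2 -1.6  0.5 -0.5]
```

View pics/w3c.png

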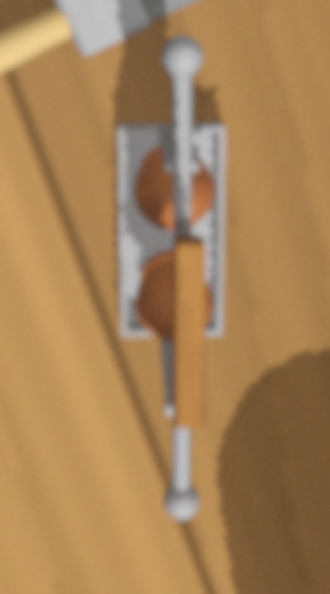

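```bash
python3 - <<'E'
from h import *
s=load('w3.pkl');a=load('scene0.pkl');b=load('side0.pkl')
f=lambda u,v:((u+.5)/3.3-.5+220,(v+.5)/3.3-.5+110)
F=onz(s,f(182,55),.125);N=onz(s,f(182,502),.125);d=F-N
print(F,N,(F+N)/2,np.linalg.norm(d),np.degrees(np.arctan2(d[1],d[0])))
c=[onz(s,f(*p),.187) for p in[(178,241),(202,241),(178,426),(203,426)]]
t=(c[0]+c[1])/2;u=(c[2]+c[3])/2;e=t-u;print((t+u)/2,np.linalg.norm(e),np.linalg.norm(c[0]-c[1]),np.degrees(np.arctan2(e[1],e[0])))
E
```

```text
[ 0.52021142 -0.25489806  0.125     ] [ 0.45316189 -0.44913453  0.125     ] [ 0.48668666 -0.3520163   0.125     ] 0.20548344591064863 70.95556257932371
[ 0.48718756 -0.35052338  0.187     ] 0.07469945066176391 0.008918031917353573 71.23878068120445
```

>>> step_arm:
  plan:
    - [[-0.001,-0.04,-0.02],0.2,-1]
    - [[-0.001,-0.072,-0.06],0.2,-1]
    - [[-0.001,-0.072,-0.11],0.2,-1]
    - [[-0.001,-0.072,-0.14],0.2,-1]
    - [[-0.001,-0.072,-0.14],0.2,-1]
    - [[-0.001,-0.072,-0.14],0.2,-1]

```text
clock: 3.6
tcp_pos: [0.4894, -0.3512, 0.273]
eef_rot: [[0.002, 0.946, -0.324], [-0.001, -0.324, -0.946], [-1.0, 0.002, -0.0]]
ft_force: [-0.2, -0.3, 0.0]
opening: 1.005
```

```bash
python3 - <<'E'
from h import *
from workcell import status
s=grab('wrist','w4');cv2.imwrite('pics/w4b.png',cv2.resize(s['pixels'],None,fx=1.5,fy=1.5,interpolation=cv2.INTER_CUBIC))
o=status.get_obs();print(o['clock'],o['tcp_pos'],np.degrees(np.arctan2(o['eef_rot'][1,1],o['eef_rot'][0,1])),o['qd'].round(1))
E
```

```text
3.65 [ 0.48929756 -0.35175962  0.27336172] -18.966076864860366 [ 0.4 -0.1  0.5 -0.2  0.1 -0.3  0. ]
```

View pics/w4b.png

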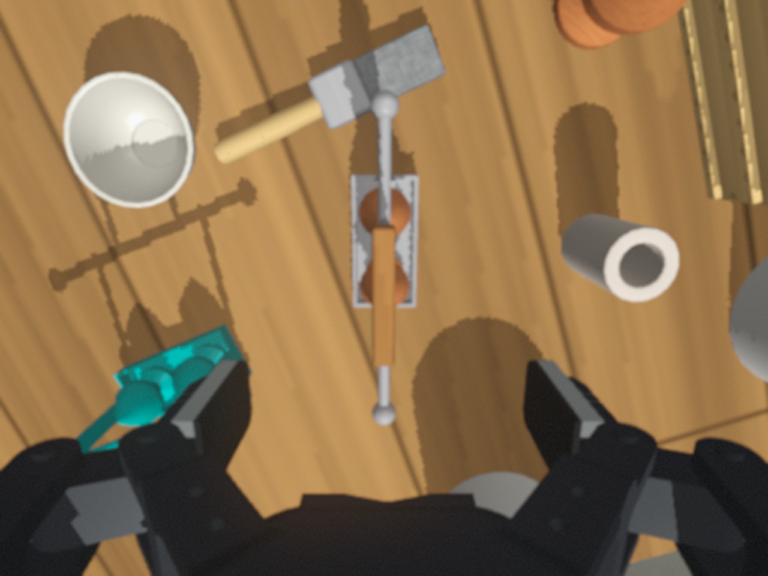

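```bash
python3 - <<'E'
from h import *
s=load('w4.pkl');a=load('scene0.pkl')
f=lambda u,v:((u+.5)/1.5-.5,(v+.5)/1.5-.5)
F=onz(s,f(385,105),.125);N=onz(s,f(384,413),.125);d=F-N
print((F+N)/2,np.linalg.norm(d),np.degrees(np.arctan2(d[1],d[0])))
c=[onz(s,f(*p),.187) for p in[(372,228),(395,228),(373,366),(394,366)]]
t=(c[0]+c[1])/2;u=(c[2]+c[3])/2;e=t-u;print((t+u)/2,np.linalg.norm(e),np.linalg.norm(c[0]-c[1]),np.degrees(np.arctan2(e[1],e[0])))
print('turq ball',onz(a,(124,276),.125),'corner',onz(s,f(245,362),.01))
E
```

```text
[ 0.48658166 -0.35281726  0.125     ] 0.20448602159583132 70.7850444135849
[ 0.48654803 -0.35212522  0.187     ] 0.07474257646084272 0.011433916166518274 70.93258596897994
turq ball [ 0.36079683 -0.39496885  0.125     ] corner [ 0.3218711  -0.41863073  0.01      ]
```

>>> step_arm:
  plan:
    - [[-0.002,0,-0.04],0,-1]
    - [[-0.002,0,-0.08],0,-1]
    - [[-0.002,0,-0.1],0,-1]
    - [[-0.002,0,-0.111],0,-1]
    - [[-0.002,0,-0.111],0,-1]
    - [[-0.002,0,-0.111],0,-1]

```text
clock: 4.4
tcp_pos: [0.4866, -0.3529, 0.1618]
eef_rot: [[0.002, 0.945, -0.327], [-0.001, -0.327, -0.945], [-1.0, 0.002, 0.0]]
ft_force: [-0.4, -0.3, -0.4]
opening: 0.999
```

>>> step_arm:
  plan:
    - [[0,0,0],0,0]
    - [[0,0,0],0,0.4]
    - [[0,0,0],0,0.7]
    - [[0,0,0],0,1]
    - [[0,0,0],0,1]
    - [[0,0,0],0,1]
    - [[0,0,0],0,1]
    - [[0,0,0],0,1]
  grip_force: 60

```text
clock: 5.4
tcp_pos: [0.4861, -0.3523, 0.1606]
eef_rot: [[0.001, 0.945, -0.327], [-0.0, -0.327, -0.945], [-1.0, 0.001, 0.0]]
ft_force: [1.5, -1.8, 1.5]
opening: 0.129
```

```bash
python3 - <<'E'
from h import *
from workcell import status
s=grab('wrist','w5');cv2.imwrite('pics/w5b.png',cv2.resize(s['pixels'],None,fx=1.5,fy=1.5,interpolation=cv2.INTER_CUBIC))
o=status.get_obs();print(o['clock'],o['tcp_pos'],np.degrees(np.arctan2(o['eef_rot'][1,1],o['eef_rot'][0,1])),o['opening'],o['ft_force'],o['joint_positions'].round(1))
E
```

```text
5.45 [ 0.48605289 -0.3523166   0.16053374] -19.084006257695748 0.12548554679050133 [ 0.54049639 -0.81743645  1.11331641] [ -2.1  18.   42.8  97.2 -12.9  69.9  24.7]
```

View pics/w5b.png

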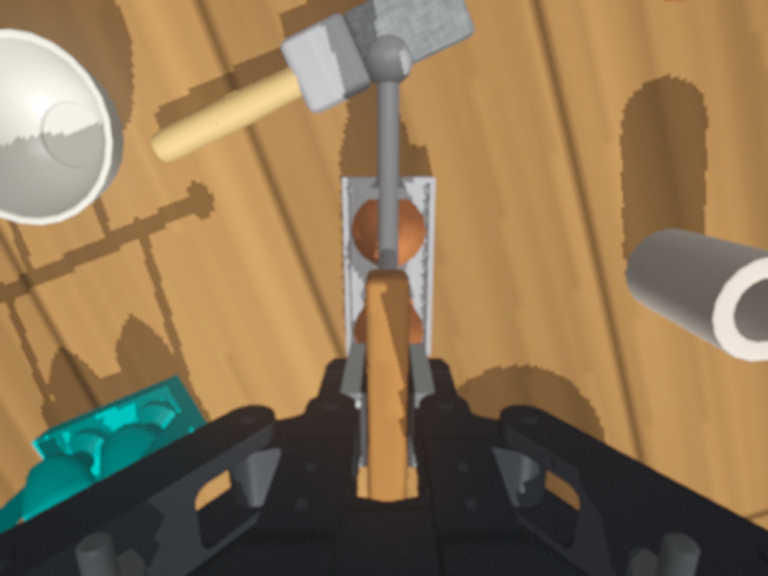

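>>> step_arm:
  plan:
    - [[0,0,0.015],0,1]
    - [[0,0,0.04],0,1]
    - [[0,0,0.08],0,1]
    - [[0,0,0.12],0,1]
    - [[0,0,0.16],0,1]
    - [[0,0,0.2],0,1]
    - [[0,0,0.24],0,1]
    - [[0,0,0.265],0,1]
    - [[0,0,0.27],0,1]
    - [[0,0,0.27],0,1]
  grip_force: 80

```text
clock: 6.7
tcp_pos: [0.4853, -0.352, 0.4292]
eef_rot: [[-0.002, 0.945, -0.327], [0.001, -0.327, -0.945], [-1.0, -0.002, -0.0]]
ft_force: [0.2, -0.6, -6.3]
opening: 0.126
```

>>> step_arm:
  plan:
    - [[0,0.03,0],1,1]
    - [[0,0.07,0],3,1]
    - [[0,0.12,0],6,1]
    - [[0,0.17,0],9,1]
    - [[0,0.22,0],12,1]
    - [[0,0.27,0],15,1]
    - [[0,0.32,0],18,1]
    - [[0,0.37,0],21,1]
    - [[0,0.41,0],24,1]
    - [[0,0.43,0],26,1]

```text
clock: 7.95
tcp_pos: [0.4848, 0.0805, 0.4284]
eef_rot: [[-0.003, 0.992, 0.126], [-0.0, 0.126, -0.992], [-1.0, -0.004, 0.0]]
ft_force: [0.4, -0.9, -5.4]
opening: 0.121
```

>>> step_arm:
  plan:
    - [[0.01,0.03,0],3,1]
    - [[0.02,0.07,0],6,1]
    - [[0.03,0.11,0],9,1]
    - [[0.04,0.15,0],11,1]
    - [[0.045,0.18,0],12,1]
    - [[0.049,0.2,0],12.7,1]
    - [[0.049,0.213,0],12.7,1]
    - [[0.049,0.213,0],12.7,1]
    - [[0.049,0.213,0],12.7,1]
    - [[0.049,0.213,0],12.7,1]

```text
clock: 9.2
tcp_pos: [0.5351, 0.2894, 0.4309]
eef_rot: [[0.001, 0.943, 0.334], [0.0, 0.334, -0.943], [-1.0, 0.001, 0.0]]
ft_force: [0.6, 0.1, -5.1]
opening: 0.123
```

```bash
python3 - <<'E'
from h import *
from workcell import status
s=grab('wrist','w6');cv2.imwrite('pics/w6b.png',cv2.resize(s['pixels'],None,fx=1.5,fy=1.5,interpolation=cv2.INTER_CUBIC))
a=grab('scene','s6');b=grab('side','d6');crop(a,260,0,400,200,3,'s6c');crop(b,160,30,300,200,3.5,'d6c')
o=status.get_obs();print(o['clock'],o['tcp_pos'],np.degrees(np.arctan2(o['eef_rot'][1,1],o['eef_rot'][0,1])),o['opening'],o['ft_force'],o['joint_positions'].round(1))
E
```

```text
9.35 [0.53485959 0.29013182 0.43071378] 19.563232717796634 0.12511883190298112 [ 0.06169393 -0.2545696  -5.71112135] [-41.6  12.5  13.6  68.4  -3.   99.4  -9.3]
```

View pics/w6b.png

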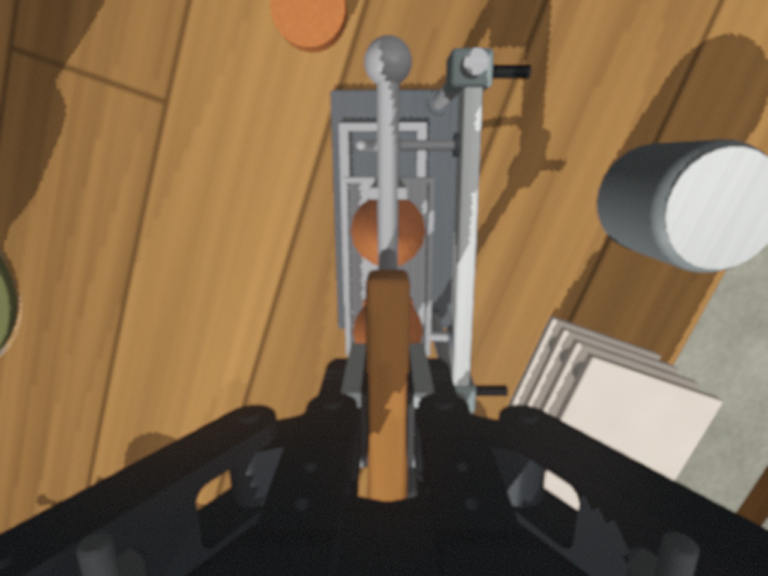

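View pics/s6c.png

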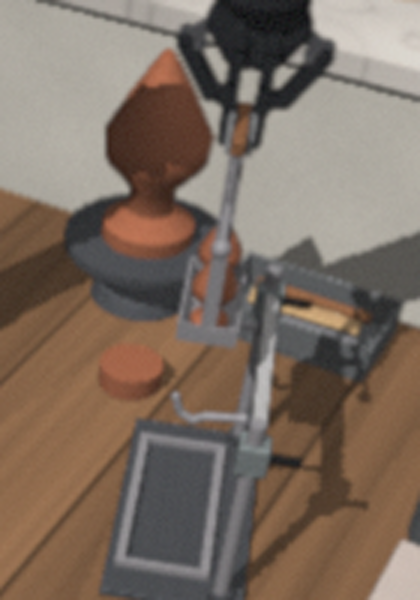

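View pics/d6c.png

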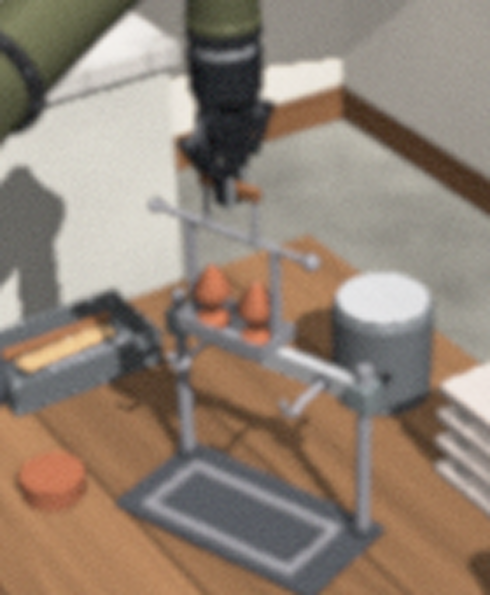

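```bash
python3 - <<'E'
from h import *
s=load('w6.pkl');w1=load('w1.pkl')
f=lambda u,v:((u+.5)/1.5-.5,(v+.5)/1.5-.5)
x=np.array([.9419,.3359,0]);y=np.array([-.3359,.9419,0])
b=onz(s,f(389,60),.394);p=onz(s,f(477,62),.243);t=onz(s,f(361,146),.22)
print('ball',b,'post',p,'tip',t)
for P in(b,t):print((P-p)@x*1000,(P-p)@y*1000)
c=b-y*.102;print('carrier centre',c,'stand(from post)',(c-p)@x,(c-p)@y)
# side / scene ball triangulation
a=load('s6.pkl');d=load('d6.pkl')
g=lambda u,v:((u+.5)/3.5-.5+160,(v+.5)/3.5-.5+30)
h=lambda u,v:((u+.5)/3-.5+260,(v+.5)/3-.5)
L=ray(d,g(157,205));R=ray(d,g(312,262))
for o,v in(L,R):
    k=(.394-o[2])/v[2];print('side',o+v*k)
print('scene R ball',onz(a,h(221,243),.394))
print('tri R',tri((a,h(221,243)),(d,g(312,262))))
E
```

```text
ball [0.50089589 0.38675924 0.394     ] post [0.54683933 0.43290698 0.243     ] tip [0.49043024 0.35696545 0.22      ]
-58.77514933514645 -28.03414570578569
-78.640489301996 -52.58151141078716
carrier centre [0.53515769 0.29068544 0.394     ] stand(from post) -0.05877514933514644 -0.13003459654578567
side [0.50462362 0.39056706 0.394     ]
side [0.57433272 0.19874535 0.394     ]
scene R ball [0.56656076 0.20225187 0.394     ]
tri R (array([0.56986152, 0.19236658, 0.39943815]), [0.6, 0.6])
```

>>> step_arm:
  plan:
    - [[0,0,-0.02],0,1]
    - [[0,0,-0.05],0,1]
    - [[0,0,-0.09],0,1]
    - [[0,0,-0.12],0,1]
    - [[0,0,-0.14],0,1]
    - [[0,0,-0.155],0,1]
    - [[0,0,-0.16],0,1]
    - [[0,0,-0.16],0,1]
    - [[0,0,-0.16],0,1]

```text
clock: 10.48
tcp_pos: [0.5354, 0.291, 0.2715]
eef_rot: [[0.002, 0.942, 0.336], [0.001, 0.336, -0.942], [-1.0, 0.002, -0.0]]
ft_force: [0.3, -0.4, -5.8]
opening: 0.126
```

```bash
python3 - <<'E'
from h import *
from workcell import status
s=grab('wrist','w7');cv2.imwrite('pics/w7b.png',cv2.resize(s['pixels'],None,fx=1.5,fy=1.5,interpolation=cv2.INTER_CUBIC))
a=grab('scene','s7');b=grab('side','d7');crop(a,280,50,380,180,4.5,'s7c');crop(b,180,80,290,190,5,'d7c')
o=status.get_obs();print(o['clock'],o['tcp_pos'],np.degrees(np.arctan2(o['eef_rot'][1,1],o['eef_rot'][0,1])),o['ft_force'],o['torque'])
E
```

```text
10.625 [0.53514859 0.29091041 0.27109635] 19.613072662585434 [ 0.29260545 -0.73891878 -5.55493369] [ 0.05000096  0.00382067 -0.01901107]
```

View pics/w7b.png

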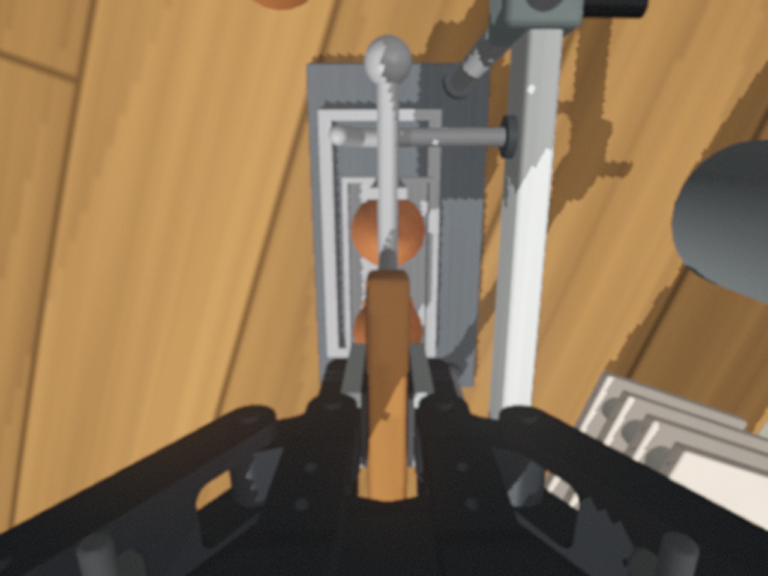

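View pics/s7c.png

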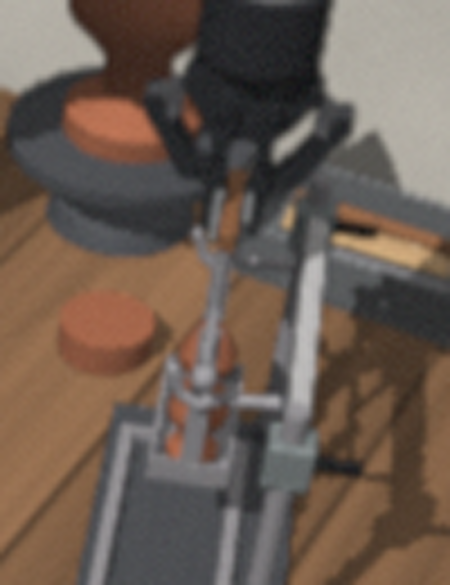

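View pics/d7c.png

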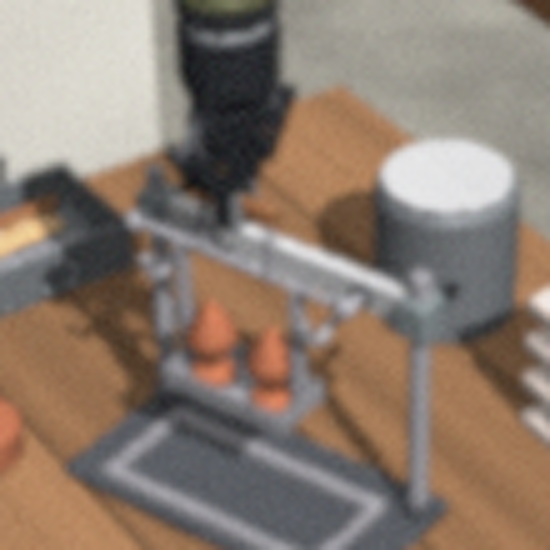

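>>> step_arm:
  plan:
    - [[-0.001,0,-0.008],0,1]
    - [[-0.001,0,-0.014],0,1]
    - [[-0.001,0,-0.018],0,1]
    - [[-0.001,0,-0.021],0,1]
    - [[-0.001,0,-0.023],0,1]
    - [[-0.001,0,-0.025],0,1]
    - [[-0.001,0,-0.026],0,1]
    - [[-0.001,0,-0.027],0,1]

```text
clock: 11.62
tcp_pos: [0.5339, 0.2908, 0.2434]
eef_rot: [[0.0, 0.942, 0.336], [0.0, 0.336, -0.942], [-1.0, 0.0, 0.0]]
ft_force: [-0.2, 0.4, -6.0]
opening: 0.122
```

>>> step_arm:
  plan:
    - [[0,0,-0.001],0,1]
    - [[0,0,-0.002],0,1]
    - [[0,0,-0.003],0,1]
    - [[0,0,-0.003],0,1]

```text
clock: 12.12
tcp_pos: [0.5338, 0.2908, 0.2404]
eef_rot: [[0.0, 0.942, 0.336], [0.0, 0.336, -0.942], [-1.0, 0.0, 0.0]]
ft_force: [-0.2, 0.1, -5.8]
opening: 0.121
```

>>> step_arm:
  plan:
    - [[0,0,-0.001],0,1]
    - [[0,0,-0.002],0,1]
    - [[0,0,-0.002],0,1]

```text
clock: 12.5
tcp_pos: [0.5342, 0.2911, 0.2394]
eef_rot: [[0.002, 0.942, 0.336], [0.001, 0.336, -0.942], [-1.0, 0.002, -0.0]]
ft_force: [-0.9, 0.6, -0.3]
opening: 0.124
```

```bash
python3 - <<'E'
from h import *
from workcell import status
s=grab('wrist','w8');b=grab('side','d8');a=grab('scene','s8');crop(a,280,50,380,180,4.5,'s8c');crop(s,200,20,360,250,2.5,'w8c')
o=status.get_obs();print(o['clock'],o['tcp_pos'],o['ft_force'],o['torque'],o['eef_rot'].round(4).tolist())
E
```

```text
12.65 [0.53423489 0.29108098 0.2393396 ] [0.21971699 0.91490805 2.99447013] [-0.13334986  0.12741556 -0.01951984] [[0.0016, 0.9419, 0.3358], [0.001, 0.3358, -0.9419], [-1.0, 0.0018, -0.0004]]
```

View pics/w8c.png

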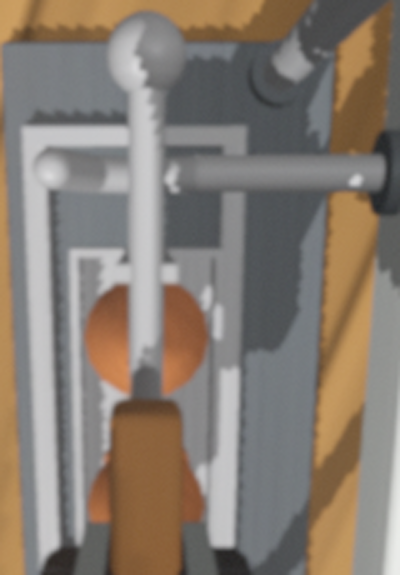

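View pics/s8c.png

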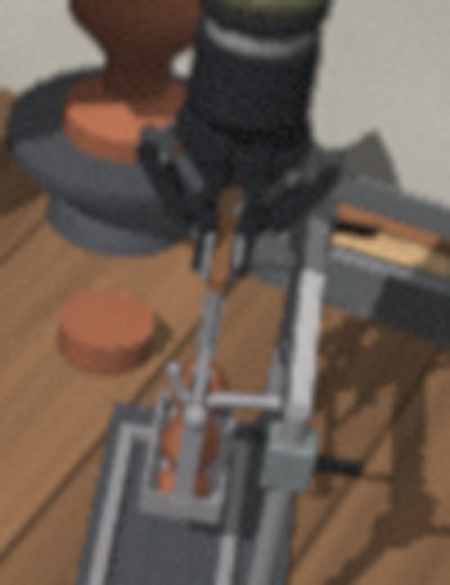

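>>> step_arm:
  plan:
    - [[0,0,-0.0005],0,1]
    - [[0,0,-0.001],0,1]
    - [[0,0,-0.001],0,1]
    - [[0,0,-0.001],0,1]

```text
clock: 13.15
tcp_pos: [0.5344, 0.2911, 0.2392]
eef_rot: [[0.002, 0.942, 0.336], [0.002, 0.336, -0.942], [-1.0, 0.003, -0.001]]
ft_force: [-1.6, 0.4, 5.4]
opening: 0.126
```

```bash
python3 - <<'E'
from h import *
from workcell import status
for i in range(3):
    b=grab('side','d9')
    o=status.get_obs();print(o['clock'],o['tcp_pos'],o['ft_force'],o['torque'],o['eef_rot'].round(4).tolist())
crop(b,180,80,290,190,5,'d9c')
E
```

```text
13.2 [0.53442233 0.29114813 0.23920528] [-1.84293078 -0.34407919  6.40767299] [-0.22210317  0.3225737   0.03964139] [[0.0023, 0.9419, 0.3358], [0.0016, 0.3358, -0.9419], [-1.0, 0.0027, -0.0007]]
13.25 [0.53439521 0.29112518 0.23916335] [-0.97054667 -0.30953879  6.70465504] [-0.29047878  0.32292686  0.07399091] [[0.0022, 0.9419, 0.3358], [0.0015, 0.3358, -0.9419], [-1.0, 0.0026, -0.0007]]
13.3 [0.53441179 0.29117078 0.23920019] [-1.90739883 -0.41466913  6.88368408] [-0.20652005  0.31307946  0.06136522] [[0.0023, 0.9419, 0.3358], [0.0016, 0.3358, -0.9419], [-1.0, 0.0027, -0.0007]]
```

View pics/d9c.png

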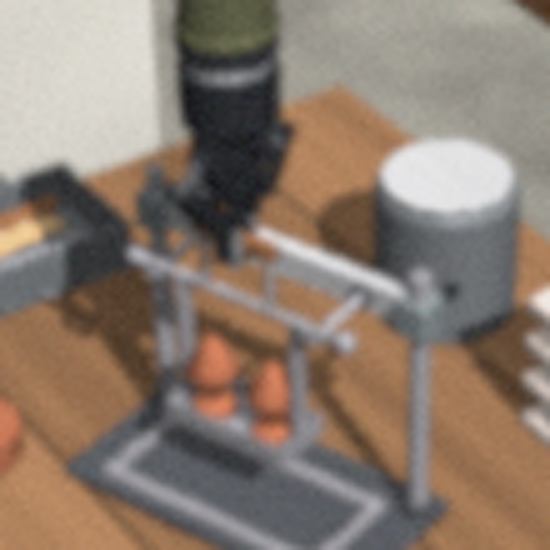

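>>> step_arm:
  plan:
    - [[-0.0005,0,0],0,1]
    - [[-0.001,-0.0004,0.0003],0,1]
    - [[-0.0014,-0.0005,0.0006],0,1]
    - [[-0.0014,-0.0005,0.0008],0,1]
    - [[-0.0014,-0.0005,0.0008],0,1]
    - [[-0.0014,-0.0005,0.0008],0,1]
    - [[-0.0014,-0.0005,0.0008],0,1]

```text
clock: 14.18
tcp_pos: [0.5337, 0.2909, 0.2392]
eef_rot: [[0.003, 0.942, 0.336], [0.002, 0.336, -0.942], [-1.0, 0.004, -0.001]]
ft_force: [2.6, 1.6, 6.6]
opening: 0.127
```

```bash
python3 - <<'E'
from h import *
from workcell import status
for i in range(2):
    b=grab('wrist','w10')
    o=status.get_obs();print(o['clock'],o['tcp_pos'],o['ft_force'],o['torque'])
E
```

```text
14.225 [0.53367396 0.29086551 0.23922974] [3.51619892 2.42175489 5.06681681] [ 0.24905437 -0.75861033 -0.060421  ]
14.275 [0.53364918 0.29091765 0.23921956] [2.13588256 2.26328134 6.25282494] [ 0.31865087 -0.73646822  0.01547962]
```

>>> step_arm:
  plan:
    - [[0.0004,0.0001,0.0003],0,1]
    - [[0.0008,0.0003,0.0006],0,1]
    - [[0.0008,0.0003,0.0006],0,1]
    - [[0.0008,0.0003,0.0006],0,1]
    - [[0.0008,0.0003,0.0006],0,1]

```text
clock: 14.9
tcp_pos: [0.5337, 0.2909, 0.2392]
eef_rot: [[0.002, 0.942, 0.336], [0.001, 0.336, -0.942], [-1.0, 0.002, -0.0]]
ft_force: [2.1, 2.3, 5.6]
opening: 0.124
```

```bash
python3 - <<'E'
from h import *
from workcell import status
for i in range(2):
    b=grab('wrist','w10')
    o=status.get_obs();print(o['clock'],o['tcp_pos'],o['ft_force'],o['torque'])
E
```

```text
14.95 [0.53377148 0.29089936 0.23924002] [2.95343758 1.09130251 6.08024627] [ 0.31405007 -0.72103253  0.00091614]
15.0 [0.53375176 0.29089308 0.23921403] [3.5807562  1.56277085 5.83989686] [ 0.28377968 -0.74598326  0.06416733]
```

>>> step_arm:
  plan:
    - [[0.0005,0.0002,0.0005],0,1]
    - [[0.001,0.0003,0.001],0,1]
    - [[0.001,0.0003,0.001],0,1]
    - [[0.001,0.0003,0.001],0,1]
    - [[0.001,0.0003,0.001],0,1]

```text
clock: 15.62
tcp_pos: [0.5339, 0.2909, 0.2394]
eef_rot: [[-0.001, 0.942, 0.336], [-0.0, 0.336, -0.942], [-1.0, -0.001, 0.0]]
ft_force: [2.0, 2.3, 2.2]
opening: 0.125
```

```bash
python3 - <<'E'
from h import *
from workcell import status
for i in range(2):
    b=grab('wrist','w10')
    o=status.get_obs();print(o['clock'],o['tcp_pos'],o['ft_force'],o['torque'])
E
```

```text
15.675 [0.5339541  0.29086744 0.23936871] [1.75154307 2.62337221 1.02764692] [ 0.3577114  -0.51073616  0.02242062]
15.725 [0.5339365  0.29091051 0.23936773] [0.9922625  2.20236531 1.50678872] [ 0.35702287 -0.44456928  0.04174309]
```

>>> step_arm:
  plan:
    - [[0,0,0],0,1]
    - [[0,0,0],0,1]
    - [[0,0,0],0,1]
  grip_force: 20

```text
clock: 16.1
tcp_pos: [0.5339, 0.2909, 0.2394]
eef_rot: [[-0.001, 0.942, 0.336], [-0.0, 0.336, -0.942], [-1.0, -0.001, 0.0]]
ft_force: [2.0, 2.4, 0.2]
opening: 0.123
```

>>> step_arm:
  plan:
    - [[0,0,0],0,0.65]
    - [[0,0,0],0,0.5]
    - [[0,0,0],0,0.2]
    - [[0,0,0],0,-0.2]
    - [[0,0,0],0,-0.4]
    - [[0,0,0],0,-0.4]

```text
clock: 16.85
tcp_pos: [0.5342, 0.2909, 0.2397]
eef_rot: [[0.0, 0.942, 0.336], [-0.0, 0.336, -0.942], [-1.0, 0.0, 0.0]]
ft_force: [1.0, 0.2, -0.6]
opening: 0.702
```

```bash
python3 - <<'E'
from h import *
from workcell import status
s=grab('wrist','w11');cv2.imwrite('pics/w11b.png',cv2.resize(s['pixels'],None,fx=1.5,fy=1.5,interpolation=cv2.INTER_CUBIC))
o=status.get_obs();print(o['clock'],o['tcp_pos'],o['ft_force'],o['torque'],o['opening'])
E
```

```text
16.9 [0.53420136 0.29086431 0.23975806] [-0.18324019  0.3753939  -0.23788082] [ 0.01774741 -0.01298012 -0.01735694] 0.7002150743434862
```

View pics/w11b.png

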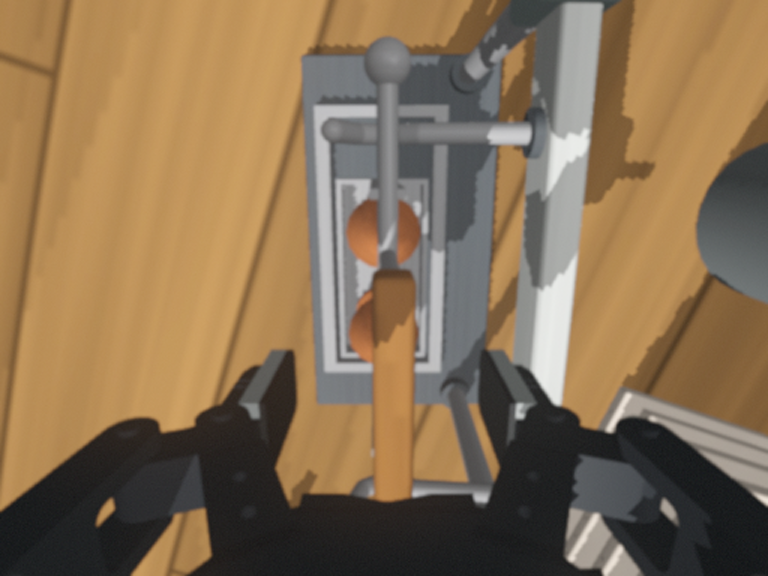

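>>> step_arm:
  plan:
    - [[0,0,0.01],0,-0.4]
    - [[0,0,0.03],0,-0.4]
    - [[0,0,0.06],0,-0.4]
    - [[0,0,0.1],0,-0.4]
    - [[0,0,0.15],0,-0.4]
    - [[0,0,0.2],0,-0.4]
    - [[0,0,0.2],0,-0.4]
    - [[0,0,0.2],0,-0.4]
    - [[0,0,0.2],0,-0.4]
    - [[0,0,0.2],0,-0.4]

```text
clock: 18.15
tcp_pos: [0.5339, 0.2908, 0.4385]
eef_rot: [[-0.002, 0.942, 0.336], [-0.001, 0.336, -0.942], [-1.0, -0.002, 0.0]]
ft_force: [-0.1, 0.5, 0.2]
opening: 0.695
```

```bash
python3 - <<'E'
from h import *
s=grab('wrist','w12');crop(s,180,30,360,250,2.5,'w12c');a=grab('scene','s12');b=grab('side','d12');crop(b,180,80,290,190,5,'d12c')
E
```

```text
(no output)
```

View pics/w12c.png

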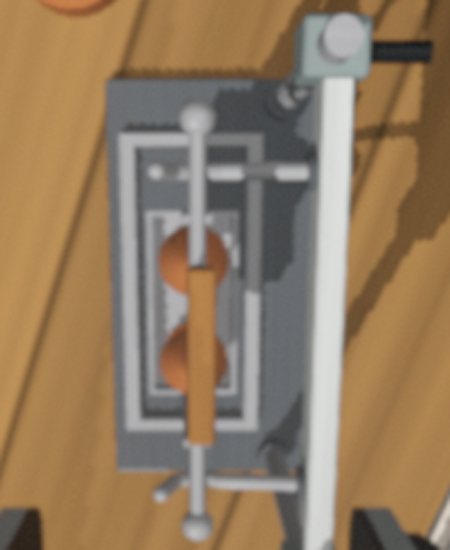

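View pics/d12c.png

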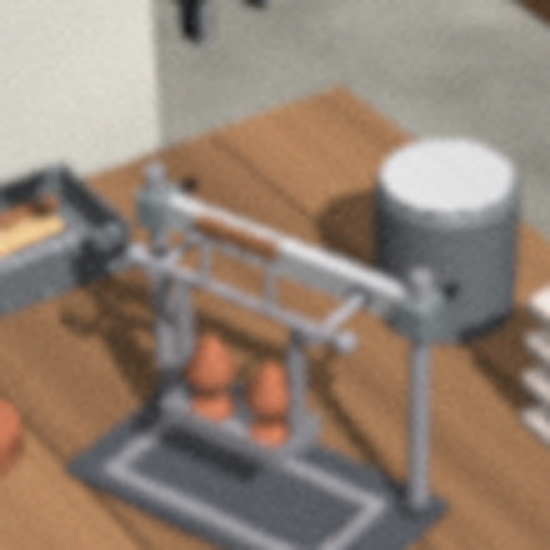

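View pics/s12.png

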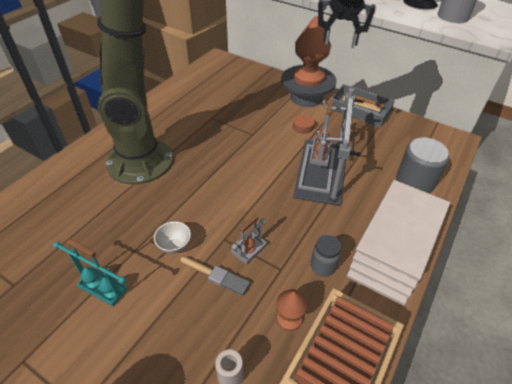

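>>> step_arm:
  plan:
    - [[0,0,0],0,-0.4]
    - [[0,0,0],0,-0.4]
    - [[0,0,0],0,-0.4]
    - [[0,0,0],0,-0.4]
    - [[0,0,0],0,-0.4]
    - [[0,0,0],0,-0.4]
    - [[0,0,0],0,-0.4]
    - [[0,0,0],0,-0.4]

```text
clock: 19.3
tcp_pos: [0.5342, 0.2909, 0.4398]
eef_rot: [[0.0, 0.942, 0.336], [0.0, 0.336, -0.942], [-1.0, 0.0, 0.0]]
ft_force: [-0.2, -0.3, 0.7]
opening: 0.702
```

```bash
python3 - <<'E'
from h import *
g=lambda p:((p[0]+.5)/2.5-.5+180,(p[1]+.5)/2.5-.5+30)
s0=load('w12.pkl')
L=onz(s0,g((197,117)),.203);R=onz(s0,g((197,527)),.203);H=onz(s0,g((201,355)),.265);P=onz(s0,g((344,37)),.243)
x=np.array([.9419,.3359,0]);y=np.array([-.3359,.9419,0])
print('len',np.linalg.norm(L-R),'x from post mm',[(q-P)@x*1000 for q in(L,R,H)],'y',[(q-P)@y*1000 for q in(L,R,H)])
s=grab('wrist','w13');d=grab('side','d13');a=grab('scene','s13')
d0=load('d12.pkl');a0=load('s12.pkl')
for n,p,q,(x0,y0,x1,y1) in(('side',d0,d,(195,105,290,190)),('scene',a0,a,(295,110,370,205)),('bench',load('scene0.pkl'),a,(140,210,345,384))):
    df=cv2.absdiff(cv2.GaussianBlur(p['pixels'],(3,3),0),cv2.GaussianBlur(q['pixels'],(3,3),0))[y0:y1,x0:x1].max(2)
    ys,xs=np.where(df>40);print(n,df.mean(),len(xs),(xs.min()+x0,xs.max()+x0,ys.min()+y0,ys.max()+y0) if len(xs) else'')
cv2.imwrite('pics/e.png',cv2.resize(cv2.absdiff(load('scene0.pkl')['pixels'],a['pixels'])[200:384,:350],None,fx=2,fy=2))
E
```

```text
len 0.20657612670074058 x from post mm [np.float64(-59.66835148659828), np.float64(-59.6721175396542), np.float64(-57.95315402792078)] y [np.float64(-27.2669236558759), np.float64(-233.84350685502298), np.float64(-127.07864809540715)]
side 1.2169659442724459 0 
scene 0.888280701754386 0 
bench 4.006756377908607 1174 (np.int64(140), np.int64(256), np.int64(258), np.int64(333))
```

View pics/e.png

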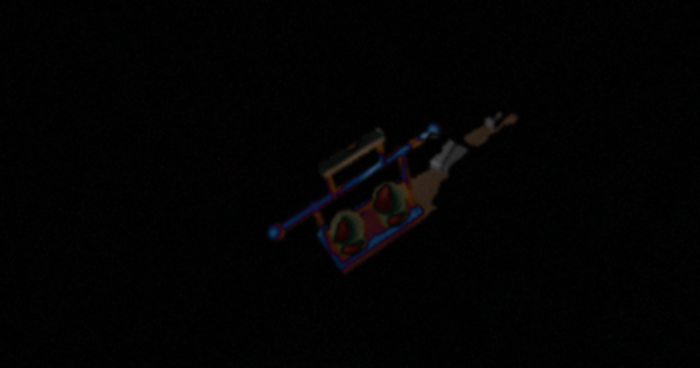

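The carrier hangs still: no pixels changed over about 1.15 s. Both balls sit about 55 mm in front of the bar, and the handle leans only about 2 mm over 55 mm. On the bench, only the carrier and its shadow are gone. Handing in.

```bash
python3 -c "
from workcell import job_done;print(job_done())"
```

```text
the job is handed in; nothing more can be done
None
```

The wide carrier now hangs released on both hooks of the stand, and I handed the job in at about 19 s of the 51 s allowed. No verdict was reported.

**What I did:** I gripped the wooden handle, lifted the carrier over the stand and lowered it until the rod touched the hooks, with the rod's axis at about 203 mm. I kept hold for over 3 s after contact. During that time I made small corrections to ease the sideways and downward load. Then I opened the gripper and withdrew straight up.

**Last checks:**
- **Load on the hooks:** while held, the hooks carried about 7–12 N in total by the wrist force. The wrist moment showed the load shared between both ends, an estimate since the ends could not be read separately.
- **Position:** both balls are about 55 mm in front of the bar. The handle leans about 2 mm over the 55 mm above the rod.
- **Stillness:** no visible change between pictures about 1.15 s apart.
- **Bystanders:** the before/after difference on the carriers' part of the bench shows only the carrier and its shadow gone. I did not difference the area around the stand, where the puck is, but it looks unmoved.
- **Gripper:** clear of everything, about 20 cm above where it released, with the wrist force near zero.

**What disagreed:**
- My camera estimate of the seat height (198–200 mm) was 3–5 mm below what touch showed.
- Camera views disagreed with each other by 2–6 mm in places.
- I did not measure the hook bar's slope directly.

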